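# Uncouple the test gauge from its air outlet

## Task

Take the quick coupling that carries the little round pressure gauge off its air outlet: pull its sprung sleeve straight up until the coupling lets go and comes off the nipple. Set it down gently, not dropped, standing upright in the shallow square steel tray with its sleeve snapped fully forward, and leave the other coupling, the one with the copper silencer, on its outlet.

Things in the scene. Friction and masses are not known exactly. Their poses are not given: they have to be found in the camera images.
- gauge_coupling: Upright air coupling, 58 mm tall, 0.2 kg; on top a gauge 28 mm across, white dial up. Origin: centre of its mouth, at the bottom; z is its axis, up. Grip its steel sleeve, 34 mm in diameter, 4 to 34 mm above the mouth, at about 24 mm. It starts locked on a fixed nipple, mouth 30 mm above the bench; the nipple reaches 31 mm up into it, so lift it 40 mm straight up to clear.
- sleeve (a joint): Travel of its sleeve in m: 0 = forward (down), 0.008 = fully retracted (up). A spring drives it down with 4 N at 0, 8 N at 0.008. Past about 0.005 the nipple is unlocked; before that the coupling cannot lift. Pulling the gripped sleeve up retracts it, then carries the whole coupling off; once off the nipple, the sleeve snaps forward by itself even while gripped.
- tray: Empty shallow square steel tray, fixed to the bench, 110 mm square with a floor 3 mm thick and a lip whose edge is 5 mm above the bench. Origin: centre of its underside, on the bench; x and y along its sides.
- silencer_coupling: The coupling to leave: like the other (sleeve 34 mm across, 58 mm tall, mouth 30 mm above the bench) but topped by a small copper-coloured cone. Origin: centre of its mouth; z up. The outlets are three fixed blocks 56 mm square, 20 mm tall, in a row across the bench, 105 mm or more apart (one a bare nipple); which is where changes.
Things that resemble listed ones, but are neither listed nor needed, are in the scene too. What is meant by the tray is not purple or yellow, and is the larger of those in its own colour.

How it is judged:
On the way, in this order (a step that is already met when the one before it is completed fails the run):
1. the sleeve is drawn back more than 3.5 mm while the gauge coupling is still on its outlet (value of joint sleeve above 0.0035 m and distance of gauge_coupling from where it was at the start of the episode below 0.03 m), for 0.02 s.
2. the gauge coupling is off the nipple and its sleeve has snapped forward (distance of gauge_coupling from where it was at the start of the episode above 0.035 m and value of joint sleeve below 0.002 m), for 0.1 s.
At the end, for the whole second after the job is handed in: The gauge coupling stands upright (within 0.17 rad) and at rest on the tray's floor, gauge up, its mouth's centre within 45 mm of the tray's centre along each side, its sleeve fully forward (within 2 mm), and the silencer coupling is still on its outlet (within 10 mm) (x of gauge_coupling in the frame of tray between -0.045 and 0.045 m and y of gauge_coupling in the frame of tray between -0.045 and 0.045 m and height (world z) of gauge_coupling below 0.008 m and angle between gauge_coupling's own z axis and vertical below 0.17 rad and value of joint sleeve below 0.002 m and linear speed of gauge_coupling below 0.02 m/s and distance of silencer_coupling from where it was at the start of the episode below 0.01 m); the robot touches nothing.
It fails at once if the silencer coupling is pulled off its outlet (distance of silencer_coupling from where it was at the start of the episode above 0.015 m).
It fails at once if the gauge coupling is dropped (falls free faster than 0.6 m/s, about 20 mm) (contact force between gauge_coupling and the fingers below 0.05 N and linear speed of gauge_coupling above 0.6 m/s).
It also fails if it takes over 38 s, if anything falls off the work surface, if the arm or the gripper's body presses on something with over 40 N, if the wrist force passes 120 N, or if a joint passes its speed limit or range.

## Robot

A 6-joint arm with a two-finger parallel gripper is mounted at the origin on the work surface. World frame = base frame: x ahead of the robot, y to its left, z up, the work surface at z = 0. Lengths are in m, angles in rad, forces in N, time in s.
With the tool pointing down it reaches from about 0.25 to 0.725 m from the base axis. Payload 4 kg.
Tool frame: the origin (TCP) lies at the very end of the fingers, on their centre line; the grasp point (between the pads) lies 19 mm behind it; z points along the fingers, y is the line along which they close (so a half turn about z gives the same grasp; the last joint's range is limited). The gripper opens to 85 mm and grips with 20 to 120 N. Pads are 22 mm wide; open, the fingers measure 114 mm over their backs; the gripper's body (76 mm by 85 mm) begins 54 mm behind the grasp point. The pads swing forward as they close: fully open they stand 13 mm farther back than shut.
Start: joints at [1.276, 0.241, 0.005, 1.335, 0, 1.571], TCP at [0.145, 0.478, 0.231] pointing down, gripper open.
Joint ranges: [-2.72, 2.72], [-1.05, 1.87], [-1.09, 1.28], [-1.99, 2.15], [-1.42, 1.44], [-3.14, 3.14]. Speed limits (rad/s): [2.79, 2.79, 3.14, 3.14, 3.14, 3.14].

## Interface

Orientations are given as a unit quaternion [x, y, z, w].
In Python, from workcell import bot, vision, workorder, boxes_of gives the robot as it stands.
- The arm moves only by the tool send_rows, never from a script. Its argument "motion" is text: rows parted by semicolons, each of 5 numbers parted by spaces: the closure, from -1 (fully open) to 1 (shut), so that 0 is half open, then the shift along the tool's x, y, z in cm, then the turn about the tool's z in rad. In form: claw x y z twist; .... A call has 1 to 5 rows; each row is the pose to reach, as a shift and turn from the pose commanded when the call began, along the tool's axes at that moment; what a row does not reach only later rows make up. A row lasts 1/10 s, in which the tool goes at most 50 mm and 8.59 degrees, less where a joint would pass 70% of its speed; a pose out of reach is approached as far as the arm can. A call with a gripper value outside its range is refused whole. The fingers move at their own pace and stop on an object; the grip force is fixed at half the most. Time passes only in rows, so rows that repeat a pose let the fingers close. It gives the time, the measured TCP pose, the force, the opening and the grip force at its end, in the units of the state.
- bot.get_obs(): the state, without advancing time (a new reading comes with each control period).
- vision.camera(name): name is "scene" or "top" or "wrist"; returns the picture (420x560x3 uint8, red, green, blue); there is no depth.
- vision.camera_model(name): a dict with "fov_y" (degrees; the focal length in pixels is half the picture's height over the tangent of half this angle, whatever the lens; pixels are square), "cx", "cy" (the principal point, pixels), "world_from_camera" (4x4, takes a point from camera to world coordinates); the wrist camera has in their place "hand_eye" (4x4, takes a point from camera to tool coordinates, whose origin is the TCP and whose axes are the flange's). Camera axes: x right, y down, z forward; pixel columns grow to the right and rows downward; lengths in m; the calibration is good to about 2 mm. The wrist camera is an equidistant fisheye: a pixel r from the principal point sees the ray r / f radians off the axis. A picture is of the moment at which its call begins: read the wrist's pose just before it. camera_model takes no time and is no camera call.
- workorder.job_done(): hands the job in; it is judged then, once.
Trained networks look in the newest picture that a camera, given by its name, has taken for a name from the list of things; names that differ only in an ending like _2 or _b are one class to them, and where a whole thing is asked for, a point or a joint stands for the part that bears it (a point fixed in the world has none). Each returns a list of dicts, best first, with "conf" (0 to 1); they miss things now and then, are a little off and sometimes report something else, mostly with a low value. They report only what shows in the picture. A call takes as long as a camera call. They do not tell look-alikes from the thing itself.
- boxes_of(camera, target): "rect" ([centre column, centre row, width, height] in pixels, round what is visible of it).
The state is a dict: "clock": time; "joint_pos": joint angles; "joint_vel": joint speeds; "tau": joint torques, N m; "eef_pos": TCP position; "tool_rot": TCP orientation; "ft_force": force on the tool from outside, world axes, zero at the start; "ft_torque": the same for the moment, N m; "grip_width": finger opening in m; "grasp_force": force on a finger pad.
Only numpy, scipy, OpenCV 4.12 (cv2) and the standard library are available. Lean on these libraries where they do the work, as an engineer would, in place of code of your own. Each camera call takes 0.05 s, during which the arm holds its last target. There are 200 camera calls.

## Working session

There is one attempt and no reset: what is moved stays moved. The work goes in short steps, Python scripts to look and compute and a tool call to move; the robot and the scene stay as the last step left them, time stands still between calls to the robot, and variables do not carry over. Pictures are saved under pics/ and viewed, at most 10 in all, crops included, and the job is handed in when it is done.

Besides the shell and the picture viewer there is one more tool, called after "Call:" as name(argument=value, ...) on one line, values as JSON. send_rows: Moves the arm, as the interface text tells. Its arguments: {"type":"object","properties":{"motion":{"type":"string"}},"required":["motion"]}

```bash
mkdir -p pics
cat > h.py <<'E'
import numpy as np, cv2
from workcell import bot, vision, workorder, boxes_of
from scipy.spatial.transform import Rotation as R
def snap(n,f=None):
    im=vision.camera(n)
    if f: cv2.imwrite('pics/'+f,im[:,:,::-1])
    return im
def ray(n,u,v):
    m=vision.camera_model(n); F=210/np.tan(np.radians(m['fov_y'])/2)
    d=np.array([u-m['cx'],v-m['cy']])
    if n=='wrist':
        r=np.hypot(*d); t=r/F; c=np.array([*(d/max(r,1e-9)*np.sin(t)),np.cos(t)])
        o=bot.get_obs(); T=np.eye(4);T[:3,:3]=R.from_quat(o['tool_rot']).as_matrix();T[:3,3]=o['eef_pos']
        M=T@np.array(m['hand_eye'])
    else: c=np.array([*(d/F),1]); M=np.array(m['world_from_camera'])
    return M[:3,3],M[:3,:3]@c
def at(n,u,v,z):
    o,d=ray(n,u,v); return o+d*(z-o[2])/d[2]
E
python3 - <<'E'
from h import *
o=bot.get_obs();print(o['eef_pos'],o['tool_rot'],o['grip_width'],o['clock'])
ims=[]
for n in ['top','scene']:
    ims.append(snap(n,n+'1.png'))
    for t,z in [('gauge_coupling',.06),('silencer_coupling',.06),('tray',.004)]:
        for b in boxes_of(n,t)[:5]: print(n,t,round(b['conf'],2),np.round(b['rect']),np.round(at(n,*b['rect'][:2],z),3))
E
```

```text
[0.14506649 0.47782717 0.23040916] [ 1.46850084e-01  9.89158204e-01 -1.03516780e-03 -1.70365082e-04] 0.0857801607552466 0.0
top gauge_coupling 0.59 [345. 140.  17.  17.] [ 0.583 -0.17   0.06 ]
top silencer_coupling 0.45 [269. 129.  15.  15.] [0.611 0.006 0.06 ]
top tray 0.92 [307. 203.  54.  52.] [ 0.441 -0.082  0.004]
top tray 0.86 [240. 199.  31.  36.] [0.452 0.079 0.004]
top tray 0.85 [384. 295.  51.  51.] [ 0.22  -0.264  0.004]
top tray 0.79 [174. 283.  32.  35.] [0.253 0.237 0.004]
scene gauge_coupling 0.55 [189. 201.  20.  25.] [ 0.586 -0.148  0.06 ]
scene gauge_coupling 0.25 [188. 204.  18.  19.] [ 0.592 -0.136  0.06 ]
scene silencer_coupling 0.71 [201. 246.  19.  31.] [0.62  0.018 0.06 ]
scene tray 0.77 [296. 260.  50.  27.] [0.457 0.087 0.004]
scene tray 0.74 [302. 169.  51.  28.] [ 0.226 -0.244  0.004]
scene tray 0.72 [428. 268.  58.  34.] [0.258 0.239 0.004]
scene tray 0.7 [265. 221.  63.  40.] [ 0.444 -0.064  0.004]
scene tray 0.33 [204. 246.  20.  32.] [ 0.595 -0.051  0.004]
```

View pics/top1.png

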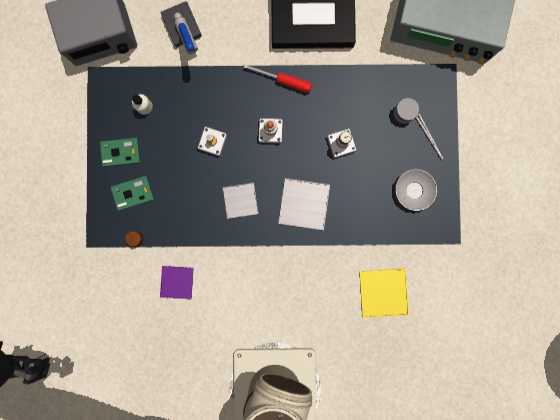

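View pics/scene1.png

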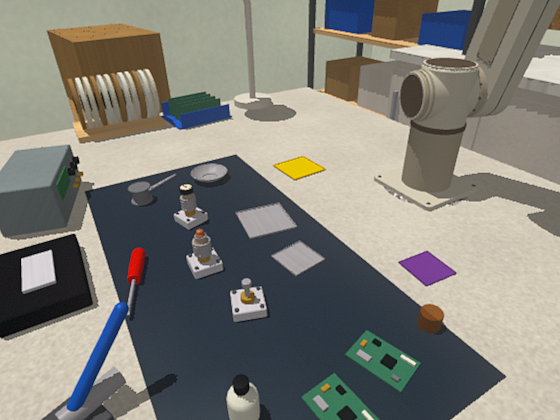

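The gauge coupling is the right-hand one, dial at (344,138) in the top view. The silencer is in the middle at (269,129), and the bare nipple is at (211,140). The large steel tray is at (305,204). I'll move over and look closer.

Call:
send_rows(motion="-1 -54 -49 0 1.55; -1 -54 -49 0 1.55; -1 -54 -49 0 1.55; -1 -54 -49 0 1.55; -1 -54 -49 0 1.55")

```text
clock: 0.9
eef_pos: [0.2742, 0.2623, 0.2315]
tool_rot: [0.501, 0.865, 0.0, 0.0]
ft_force: [0.7, 0.2, 0.9]
grip_width: 0.0854
grasp_force: 0.0
```

```bash
cat >> h.py <<'E'
def delta(p,tw=0):
    o=bot.get_obs(); r=R.from_quat(o['tool_rot']).as_matrix()
    print('t',round(o['clock'],2),'tcp',np.round(o['eef_pos'],4),'ydir',np.round(r[:,1],3),'delta cm',np.round(100*r.T@(np.array(p)-o['eef_pos']),2))
E
python3 -c "
from h import *
delta([.52,-.15,.23])
print(bot.get_obs()['joint_pos'])"
```

```text
t 0.9 tcp [0.2742 0.2623 0.2315] ydir [0.867 0.498 0.001] delta cm [-47.99   0.81   0.15]
[ 7.63341299e-01 -1.97974033e-04 -2.72579122e-01  1.29744532e+00
 -1.77254820e-04  1.81334599e+00]
```

Call:
send_rows(motion="-1 -48 1 0 0.8; -1 -48 1 0 0.8; -1 -48 1 0 0.8; -1 -48 1 0 0.8; -1 -48 1 0 0.8")

```text
clock: 1.4
eef_pos: [0.4044, 0.0483, 0.2317]
tool_rot: [0.784, 0.621, 0.001, 0.0]
ft_force: [2.0, 0.6, 0.9]
grip_width: 0.0857
grasp_force: 0.0
```

```bash
python3 -c "
from h import *
delta([.52,-.15,.23])"
```

```text
t 1.4 tcp [0.4044 0.0483 0.2317] ydir [ 0.974 -0.228  0.001] delta cm [-16.67  15.79   0.18]
```

Call:
send_rows(motion="-1 -16.7 15.8 0 0; -1 -16.7 15.8 0 0; -1 -16.7 15.8 0 0; -1 -16.7 15.8 0 0; -1 -16.7 15.8 0 0")

```text
clock: 1.9
eef_pos: [0.5219, -0.1509, 0.231]
tool_rot: [0.783, 0.623, 0.0, 0.0]
ft_force: [-0.2, 1.0, -0.2]
grip_width: 0.0853
grasp_force: 0.0
```

Run:
```python
from h import *
im=snap('wrist','w1.png')
delta([.58,-.165,.23])
for t,z in [('gauge_coupling',.088),('silencer_coupling',.06),('tray',.004)]:
    for b in boxes_of('wrist',t)[:3]: print(t,round(b['conf'],2),np.round(b['rect']),np.round(at('wrist',*b['rect'][:2],z),3))
```

```text
t 1.95 tcp [ 0.5236 -0.1538  0.2305] ydir [ 0.974 -0.227  0.003] delta cm [0.19 5.75 0.06]
gauge_coupling 0.87 [346. 195.  37.  43.] [ 0.583 -0.16   0.088]
silencer_coupling 0.74 [337.  23.  41.  35.] [0.614 0.004 0.06 ]
tray 0.93 [176.  26.  78.  52.] [0.446 0.063 0.004]
tray 0.74 [195. 135. 100. 104.] [ 0.439 -0.071  0.004]
tray 0.68 [ 99. 290.  72.  54.] [ 0.23  -0.24   0.004]
```

View pics/w1.png

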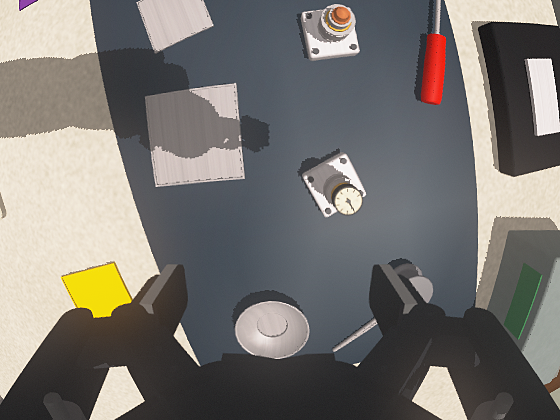

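Wrist view: the dial is at (347,201) on its white block. The silencer is far off at (338,20) and the large steel tray at (195,135). I'll go above the gauge and measure again at rest.

Call:
send_rows(motion="-1 0.2 5.8 0 0; -1 0.2 5.8 0 0; -1 0.2 5.8 4 0; -1 0.2 5.8 4 0; -1 0.2 5.8 4 0")

```text
clock: 2.6
eef_pos: [0.5765, -0.1572, 0.1914]
tool_rot: [0.781, 0.624, -0.001, -0.001]
ft_force: [0.5, 0.0, 1.3]
grip_width: 0.0855
grasp_force: 0.0
```

Run:
```python
from h import *
delta([.58,-.165,.19])
im=snap('wrist','w2.png')
delta([.58,-.165,.19])
for t,z in [('gauge_coupling',.088)]:
    for b in boxes_of('wrist',t)[:3]: print(t,round(b['conf'],2),np.round(b['rect']),np.round(at('wrist',*b['rect'][:2],z),3))
```

```text
t 2.6 tcp [ 0.5765 -0.1572  0.1914] ydir [ 0.975 -0.221 -0.002] delta cm [-0.69  0.51  0.14]
t 2.65 tcp [ 0.5776 -0.1577  0.1929] ydir [ 0.975 -0.221  0.001] delta cm [-0.66  0.39  0.29]
```

View pics/w2.png

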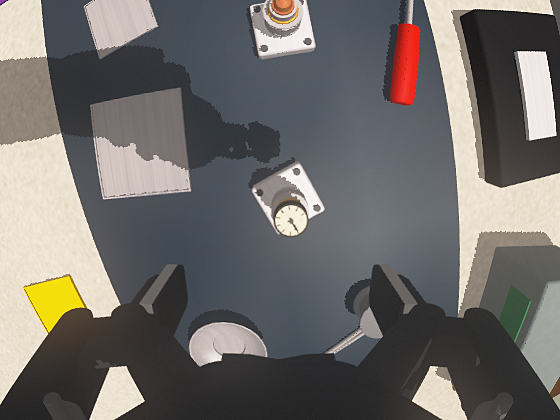

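The dial is at (291,219), with visible block corners at (252,189), (298,163) and (326,208). The large tray's corners are at (91,104), (181,88), (190,190) and (103,199).

Run:
```python
from h import *
A=lambda n,u,v,z: np.round(at(n,u,v,z),4)
print('dial',A('wrist',291,219,.088), A('top',344.5,137.5,.088))
print('block',[A('wrist',u,v,.02) for u,v in [(252,189),(298,163),(326,208)]])
c=[A('wrist',u,v,.005) for u,v in [(91,104),(181,88),(190,190),(103,199)]]
print('tray',c,np.mean(c,0))
c=[A('top',u,v,.005) for u,v in [(285,179),(330,182),(326,229),(279,225)]]
print('tray',c,np.mean(c,0))
delta([.58,-.165,.19])
```

```text
dial [ 0.5872 -0.1669  0.088 ] [ 0.5836 -0.1642  0.088 ]
block [array([ 0.5543, -0.1491,  0.02  ]), array([ 0.6043, -0.1338,  0.02  ]), array([ 0.6227, -0.1847,  0.02  ])]
tray [array([ 0.3972, -0.013 ,  0.005 ]), array([ 0.5056, -0.0309,  0.005 ]), array([ 0.4874, -0.1376,  0.005 ]), array([ 0.3793, -0.1219,  0.005 ])] [ 0.442375 -0.07585   0.005   ]
tray [array([ 0.5   , -0.0301,  0.005 ]), array([ 0.4918, -0.1384,  0.005 ]), array([ 0.3787, -0.1273,  0.005 ]), array([ 0.3893, -0.0147,  0.005 ])] [ 0.43995  -0.077625  0.005   ]
t 2.7 tcp [ 0.5783 -0.158   0.1937] ydir [ 0.975 -0.221  0.003] delta cm [-0.64  0.32  0.37]
```

Call:
send_rows(motion="-1 -0.7 0.9 0 0; -1 -0.7 0.9 4 0; -1 -0.7 0.9 8 0; -1 -0.7 0.9 8 0; -1 -0.7 0.9 8 0")

```text
clock: 3.2
eef_pos: [0.5852, -0.1673, 0.113]
tool_rot: [0.782, 0.624, 0.0, 0.0]
ft_force: [0.6, -0.5, 0.6]
grip_width: 0.0855
grasp_force: 0.0
```

Run:
```python
from h import *
delta([.5865,-.1665,.035])
im=snap('wrist','w3.png')
delta([.5865,-.1665,.035])
```

```text
t 3.2 tcp [ 0.5852 -0.1673  0.113 ] ydir [ 0.975 -0.222  0.001] delta cm [0.11 0.1  7.8 ]
t 3.25 tcp [ 0.5864 -0.1677  0.1143] ydir [ 0.975 -0.222  0.004] delta cm [ 0.12 -0.05  7.93]
```

View pics/w3.png

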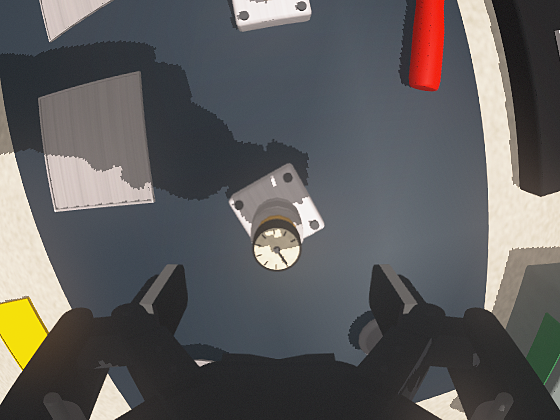

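The dial at (277,245) is centred between the fingers (midline column about 279).

Run:
```python
from h import *
p=at('wrist',277,245,.088);print(p); delta([p[0],p[1],.034])
```

```text
[ 0.58645792 -0.16472729  0.088     ]
t 3.25 tcp [ 0.5864 -0.1677  0.1143] ydir [ 0.975 -0.222  0.004] delta cm [ 0.29 -0.09  8.03]
```

Call:
send_rows(motion="-1 0.2 0 3 0; -1 0.2 0 6 0; -1 0.2 0 7.7 0; -1 0.2 0 7.7 0; -0.3 0.2 0 7.7 0")

```text
clock: 3.75
eef_pos: [0.5872, -0.1659, 0.037]
tool_rot: [0.782, 0.624, 0.001, 0.002]
ft_force: [0.2, -0.5, -0.6]
grip_width: 0.0734
grasp_force: 0.0
```

Call:
send_rows(motion="1 0 0 0 0; 1 0 0 0 0; 1 0 0 0 0; 1 0 0 0 0; 1 0 0 0 0")

```text
clock: 4.25
eef_pos: [0.5862, -0.1657, 0.0362]
tool_rot: [0.782, 0.624, 0.001, 0.001]
ft_force: [-1.2, 0.2, 6.1]
grip_width: 0.0325
grasp_force: 59.0
```

Call:
send_rows(motion="1 0 0 -0.2 0; 1 0 0 -0.4 0; 1 0 0 -0.5 0; 1 0 0 -0.7 0; 1 0 0 -0.9 0")

```text
clock: 4.75
eef_pos: [0.5836, -0.1647, 0.0421]
tool_rot: [0.782, 0.624, -0.001, -0.002]
ft_force: [-1.0, 1.2, -8.0]
grip_width: 0.0325
grasp_force: 60.1
```

Call:
send_rows(motion="1 0 0 -0.3 0; 1 0 0 -0.6 0; 1 0 0 -1.2 0; 1 0 0 -1.8 0; 1 0 0 -2.4 0")

```text
clock: 5.25
eef_pos: [0.5865, -0.1658, 0.0692]
tool_rot: [0.782, 0.624, 0.001, 0.001]
ft_force: [-0.0, 0.0, -2.4]
grip_width: 0.0322
grasp_force: 61.1
```

Call:
send_rows(motion="1 0 0 -0.6 0; 1 0 0 -1.2 0; 1 0 0 -1.8 0; 1 0 0 -2.4 0; 1 0 0 -2.4 0")

```text
clock: 5.75
eef_pos: [0.586, -0.1656, 0.0926]
tool_rot: [0.782, 0.624, 0.001, 0.001]
ft_force: [-0.1, 0.3, -2.3]
grip_width: 0.0324
grasp_force: 61.1
```

Run:
```python
from h import *
im=snap('wrist'); s=snap('scene')
cv2.imwrite('pics/m1.png',np.hstack([im[150:420,150:430],cv2.resize(s[150:300,130:350],(396,270))])[:,:,::-1])
delta([.441,-.077,.1])
```

```text
t 5.85 tcp [ 0.5853 -0.1654  0.0914] ydir [ 0.975 -0.222  0.   ] delta cm [  5.42 -16.03  -0.86]
```

View pics/m1.png

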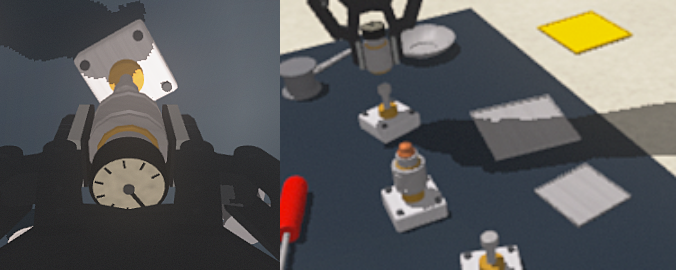

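The coupling is off and hangs straight in the fingers, and the silencer coupling is still seated. Now to the tray.

Call:
send_rows(motion="1 1.2 -3.5 0 0; 1 2.6 -7.5 0 0; 1 4 -11.5 0 0; 1 5.1 -15 0 0; 1 5.4 -16 0 0")

```text
clock: 6.35
eef_pos: [0.4362, -0.0754, 0.0903]
tool_rot: [0.781, 0.624, -0.002, -0.002]
ft_force: [0.5, -0.4, -2.5]
grip_width: 0.0324
grasp_force: 61.1
```

Call:
send_rows(motion="1 0 0 2 0; 1 0 0 4 0; 1 0 0 6 0; 1 0 0 7 0; 1 0 0 7 0")

```text
clock: 6.85
eef_pos: [0.4402, -0.0771, 0.02]
tool_rot: [0.782, 0.624, -0.001, -0.001]
ft_force: [-0.5, -0.5, -1.9]
grip_width: 0.0323
grasp_force: 61.1
```

Run:
```python
from h import *
delta([.441,-.077,.0095])
im=snap('wrist'); s=snap('scene')
cv2.imwrite('pics/m2.png',np.hstack([im[150:420,150:430],cv2.resize(s[150:300,130:350],(396,270))])[:,:,::-1])
o=bot.get_obs();print(o['eef_pos'],o['ft_force'])
```

```text
t 6.85 tcp [ 0.4402 -0.0771  0.02  ] ydir [ 0.975 -0.222 -0.003] delta cm [0.03 0.08 1.05]
[ 0.44177009 -0.07738248  0.02158991] [ 0.57271036 -0.01641569 -2.64925793]
```

View pics/m2.png

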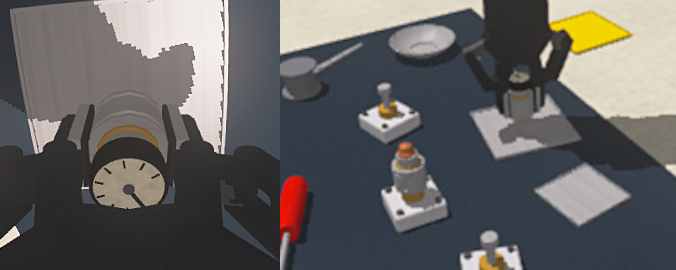

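The coupling is over the middle of the tray; I'll lower it in small steps, watching the force.

Call:
send_rows(motion="1 0 0 0.3 0; 1 0 0 0.6 0; 1 0 0 0.8 0; 1 0 0 0.9 0; 1 0 0 0.9 0")

```text
clock: 7.45
eef_pos: [0.4411, -0.0772, 0.0122]
tool_rot: [0.782, 0.624, -0.0, -0.0]
ft_force: [-0.2, -0.1, -2.5]
grip_width: 0.0322
grasp_force: 61.1
```

Call:
send_rows(motion="1 0 0 0.1 0; 1 0 0 0.1 0")

```text
clock: 7.65
eef_pos: [0.4412, -0.0772, 0.0113]
tool_rot: [0.782, 0.624, -0.0, -0.0]
ft_force: [-0.9, -0.1, -1.5]
grip_width: 0.0322
grasp_force: 61.1
```

Call:
send_rows(motion="1 0 0 0.1 0; 1 0 0 0.1 0")

```text
clock: 7.85
eef_pos: [0.4412, -0.0772, 0.0102]
tool_rot: [0.782, 0.624, -0.0, -0.0]
ft_force: [-0.5, -0.1, -1.5]
grip_width: 0.0325
grasp_force: 61.1
```

Call:
send_rows(motion="1 0 0 0.1 0; 1 0 0 0.1 0")

```text
clock: 8.05
eef_pos: [0.4413, -0.0772, 0.0094]
tool_rot: [0.782, 0.624, 0.0, 0.0]
ft_force: [-0.2, 0.2, -1.9]
grip_width: 0.0324
grasp_force: 61.2
```

Call:
send_rows(motion="1 0 0 0.05 0; 1 0 0 0.05 0")

```text
clock: 8.25
eef_pos: [0.4414, -0.0772, 0.0093]
tool_rot: [0.782, 0.624, 0.0, 0.0]
ft_force: [-1.1, 0.4, 3.8]
grip_width: 0.0322
grasp_force: 61.5
```

Contact: the force turned upward at about the expected height. Releasing.

Call:
send_rows(motion="0 0 0 0 0; -0.5 0 0 0 0; -1 0 0 0 0; -1 0 0 0 0; -1 0 0 0 0")

```text
clock: 8.75
eef_pos: [0.4413, -0.0772, 0.0088]
tool_rot: [0.782, 0.624, -0.0, 0.0]
ft_force: [0.8, -0.7, -1.0]
grip_width: 0.0855
grasp_force: 0.0
```

Call:
send_rows(motion="-1 0 0 0 0; -1 0 0 -1 0; -1 0 0 -4 0; -1 0 0 -8 0; -1 0 0 -12 0")

```text
clock: 9.25
eef_pos: [0.4406, -0.0771, 0.1305]
tool_rot: [0.782, 0.624, -0.0, -0.0]
ft_force: [1.2, 0.6, -1.2]
grip_width: 0.0855
grasp_force: 0.0
```

Call:
send_rows(motion="-1 0 0 0 0; -1 0 0 0 0")

```text
clock: 9.45
eef_pos: [0.4422, -0.0774, 0.1304]
tool_rot: [0.782, 0.624, 0.001, 0.001]
ft_force: [-0.0, -0.3, -0.8]
grip_width: 0.0854
grasp_force: 0.0
```

Run:
```python
from h import *
im=snap('wrist'); s=snap('scene')
cv2.imwrite('pics/m3.png',np.hstack([im[150:420,150:430],cv2.resize(s[150:300,130:350],(396,270))])[:,:,::-1])
o=bot.get_obs();print(o['eef_pos'],o['ft_force'],o['grip_width'],o['clock'])
```

```text
[ 0.44027819 -0.0770316   0.12813339] [-0.78517596  0.51246317 -0.16726307] 0.08545233968281618 9.55
```

View pics/m3.png

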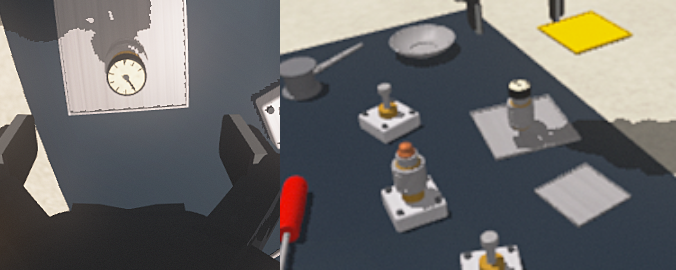

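The coupling stands upright in the large tray, the silencer is still on its outlet, and the hand is clear.

```bash
python3 -c "
from h import *
print(workorder.job_done())"
```

```text
the job is handed in; nothing more can be done
None
```

The gauge coupling is off its outlet and standing upright in the large steel tray, with the silencer coupling still on its outlet. I handed the job in at about 9.6 s; no verdict came back, and I had no direct reading of the sleeve.

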